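# Eject a spacer from the feeder and trap it in the chute

## Robot

A 7-joint arm with a two-finger parallel gripper is mounted at the origin on a cart in front of the work surface, level with it; the furniture and walls round the work are solid. World frame = base frame: x ahead of the robot, y to its left, z up, the work surface at z = 0. Lengths are in m, angles in rad, forces in N, time in s.
With the tool pointing down it reaches from about 0.375 to 0.925 m from the base axis. Payload 3.1 kg.
Tool frame: the origin (TCP) lies between the finger pads; the fingertips stand 19 mm ahead of it and the grasp point (between the pads) is the TCP; z points along the fingers, y is the direction in which the jaws open and shut (so a half turn about z gives the same grasp; the last joint's range is limited). The gripper opens to 85 mm and grips with 20 to 120 N. Pads are 22 mm wide; open, the fingers measure 114 mm over their backs; the gripper's body (76 mm by 85 mm) begins 54 mm behind the grasp point. The pads swing forward as they close: fully open they stand 13 mm farther back than shut.
Start: joints at [-1.218, 0.383, 0.044, 1.598, -0.018, 1.161, -0.05], TCP at [0.283, 0.585, 0.25] pointing down, gripper open.
Joint ranges: [-2.61, 2.61], [-0.41, 2.15], [-1.48, 1.57], [0, 2.5], [-1.57, 4.71], [0.05, 1.97], [-2.85, 2.85]. Speed limits (rad/s): [2.79, 2.79, 3.14, 3.14, 3.14, 3.14, 3.14].

## Interface

Orientations are given as a unit quaternion [x, y, z, w].
In Python, from bench import move_ptp, movel, move_j, move_gripper, pause, inverse_kinematics, read_camera, camera_params, MotionError, sign_off, look_for, tip_of, read_time_s, read_qpos, read_joint_vel, read_effort, read_eef_pos, read_tcp_rot, read_ft_force, read_ft_torque, read_finger_gap gives the robot as it stands. Calls block until the motion is done:
- move_ptp(position, orientation): joint-space move of the TCP to a pose.
- movel(position, orientation=None, speed=0.15): straight line of the TCP; orientation=None keeps the orientation; speed is the mean speed in m/s.
- move_j(angles): joint-space move.
- move_gripper(opening, effort=None): finger opening in m; effort is the grip in N (None keeps the last); returns when the fingers have stopped.
- pause(seconds).
- inverse_kinematics(position, orientation): joint angles nearest the present ones, or None.
- read_camera(name): name is "scene" or "top" or "wrist"; returns the picture (480x640x3 uint8, red, green, blue); there is no depth.
- camera_params(name): a dict with "K" (3x3 intrinsics, pixels), "dist_coeffs" ([k1, k2, p1, p2, k3] as OpenCV has them; the pictures are not rectified), "camera_from_world" (4x4, takes a point from world to camera coordinates). Camera axes: x right, y down, z forward; pixel columns grow to the right and rows downward; lengths in m; the calibration is good to about 2 mm. A picture is of the moment at which its call begins: read the wrist's pose just before it. camera_params takes no time and is no camera call; for the wrist camera it gives the pose at the moment of the call.
A pose or a line that the arm cannot do raises MotionError and nothing moves.
- sign_off(): hands the job in, once; it reports no verdict.
Trained networks look in the newest picture that a camera, given by its name, has taken for a name from the list of things; names that differ only in an ending like _2 or _b are one class to them, and where a whole thing is asked for, a point or a joint stands for the part that bears it (a point fixed in the world has none). Each returns a list of dicts, best first, with "confidence" (0 to 1); they miss things now and then, are a little off and sometimes report something else, mostly with a low value. They report only what shows in the picture. A call takes as long as a camera call.
- look_for(camera, name): "at" ([column, row] in pixels, amid what is visible of it).
- tip_of(camera, name): "at" ([column, row] in pixels: a listed point, or the origin of a listed thing).
Readings, each from a call of its own:
- read_time_s(): time.
- read_qpos(): joint angles.
- read_joint_vel(): joint speeds.
- read_effort(): joint torques, N m.
- read_eef_pos(): TCP position.
- read_tcp_rot(): TCP orientation.
- read_ft_force(): force on the tool from outside, world axes, zero at the start.
- read_ft_torque(): the same for the moment, N m.
- read_finger_gap(): finger opening in m.
Only numpy, scipy, OpenCV 4.12 (cv2) and the standard library are available. Lean on these libraries where they do the work, as an engineer would, in place of code of your own. Each camera call takes 0.05 s, during which the arm holds its last target. There are 200 camera calls.

## Task

Press the red ejector key of the parts feeder down with one finger so that the spacer pops out of its nest, and trap the spacer in the sloping chute with the other finger before it rolls off the open lower end. Do it by touch alone: do not pinch, lift or carry the spacer, and leave the things lying around where they are. The program finishes while holding: the spacer is at rest in the chute, below the nest, leaning against the finger that blocks its way.

Things in the scene. Friction and masses are not known exactly. Their poses are not given: they have to be found in the camera images.
- chute: Fixed aluminium chute on a grey base plate (205 x 118 mm). Origin on its floor, mid-width, at the nest, 62 mm above the worktop. x points down the chute (0.105 rad below level), y across it to the key's side, z square to the floor. Floor 36 mm wide from x = -26 mm (back wall 31 mm high) to the open lower end at 130 mm, between two rails 4 mm thick that rise 6.5 mm above the floor.
- lip (a point): Top of the steel lip, 3 mm high, that runs across the chute's floor at x = 9 to 12 mm and keeps the spacer in the nest above it. Below the lip the floor is plain: nothing but a finger stops the spacer, which gets to the open end in well under a second.
- chute_end (a point): Middle of the floor's edge at the open lower end, x = 130 mm in the chute's frame. A red stripe is painted across the floor 9 mm before it.
- key_top (a point): Centre of the top of the red ejector key, a plate 32 mm along the chute by 26 mm across, beside the chute: at x = 70, y = 45, z = 20 mm in the chute's frame at rest. It goes down 9 mm and springs back. A fingertip standing in the chute abreast of it (y = 0), level with the other tip on the key, blocks the spacer and stays clear of the rails, also with the key fully down.
- rocker (a joint): Turn of the ejector rocker that carries the key, rad: 0 at rest, 0.25 with the key fully down. Its pivot runs across the chute at x = 33 mm: as the key goes down, a pad in the nest's floor rises and tips the spacer over the lip, at roughly 0.06 to 0.15 rad. It takes about 4 N on the key to start it, about 8 N to hold it fully down.
- spacer_center (a point): Centre of the spacer: a pale metal ring, 38 mm in diameter and 30 mm long, about 0.15 kg, lying on its side in the nest with its axis across the chute, so that it can roll down it. In the nest its centre is at x = about -2, z = 19 mm in the chute's frame.
- nut_mid (a point): Bystander, to be left alone: big hexagonal lock nut, 36 x 41 x 16 mm, lying by the upper end of the feeder. Point at its centre.
- bearing_mid (a point): Bystander, to be left alone: ball bearing lying flat, 47 mm across, 14 mm high, on the worktop beyond the chute's lower end. Point at its centre.
- pad_mid (a point): Bystander, to be left alone: dark brake pad, 42 x 84 x 12 mm, lying flat. Point at its centre.
- block_mid (a point): Bystander, to be left alone: wood block, 45 x 120 x 35 mm. Point at its centre.
- spanner_mid (a point): Bystander, to be left alone: spanner lying flat, 25 x 165 x 7 mm. Point at its centre.
- small_box_mid (a point): Bystander, to be left alone: blue cardboard box, 55 x 85 x 35 mm. Point at its centre.

How it is judged:
On the way:
1. a finger presses the key while the spacer is still in the nest (value of joint rocker above 0.05 rad and contact force between the fingers and rocker above 0.5 N and x of spacer_center in the frame of chute below 0.008 m).
At the end, for the whole second after the job is handed in: The spacer rests in the chute (centre within 12 mm of mid-width and 12 to 26 mm above the floor), 20 to 118 mm down the chute from the nest, slower than 20 mm/s, and leans on a finger with more than 0.03 N (x of spacer_center in the frame of chute between 0.02 and 0.118 m and y of spacer_center in the frame of chute between -0.012 and 0.012 m and z of spacer_center in the frame of chute between 0.012 and 0.026 m and linear speed of spacer below 0.02 m/s and contact force between the fingers and spacer above 0.03 N); the arm keeps its last pose, push and grip.
It fails at once if the spacer is lifted (its centre more than 42 mm above the chute's floor) (z of spacer_center in the frame of chute above 0.042 m).
It fails at once if the spacer leaves the chute (x of spacer_center in the frame of chute above 0.132 m or y of spacer_center in the frame of chute above 0.025 m or y of spacer_center in the frame of chute below -0.025 m or z of spacer_center in the frame of chute below 0.008 m).
It fails at once if the spacer is pinched or pressed hard (more than 15 N from the fingers) (contact force between the fingers and spacer above 15 N).
It fails at once if a bystander is moved by more than 20 mm (distance of any of nut_mid, bearing_mid, pad_mid, block_mid, spanner_mid, small_box_mid from where it was at the start of the episode above 0.02 m).
It also fails if it takes over 32 s, if anything falls off the work surface, if the arm or the gripper's body presses on something with over 40 N, if the wrist force passes 120 N, or if a joint passes its speed limit or range.

## Working session

There is one attempt and no reset: what is moved stays moved. The work goes in short steps, each a Python script; the robot and the scene stay as the last script left them, time stands still between calls to the robot, and variables do not carry over. Pictures are saved under pics/ and viewed, about 8 in all and at most 12, crops included, and the job is handed in when it is done.

```bash
mkdir -p pics; ls; python3 - <<'E'
from bench import *
import cv2, numpy as np
print(read_time_s(), read_eef_pos(), read_tcp_rot(), read_finger_gap())
for c in ["scene","top"]:
    im=read_camera(c); cv2.imwrite(f"pics/{c}0.png",im[:,:,::-1])
    p=camera_params(c); print(c,p)
    for n in ["chute","lip","chute_end","key_top","spacer_center","nut_mid","bearing_mid"]:
        print(n,[(np.round(d["at"],1).tolist(),round(d["confidence"],2)) for d in tip_of(c,n)[:2]])
print(read_time_s())
E
```

```text
pics
0.0 [0.28286313 0.58424301 0.24889035] [ 2.23487250e-01  9.74705980e-01 -1.28840619e-03 -2.03441710e-04] 0.08526360233826576
scene {'K': array([[614.35693045,   0.        , 319.73827319],
       [  0.        , 614.35693045, 239.77057623],
       [  0.        ,   0.        ,   1.        ]]), 'dist_coeffs': array([-0.04451918,  0.        ,  0.        ,  0.        ,  0.        ]), 'camera_from_world': array([[ 0.93196275, -0.36253841, -0.00336785, -0.48061748],
       [-0.32049343, -0.81946553, -0.47514229,  0.21763846],
       [ 0.16949749,  0.44389429, -0.87990253,  1.38456047],
       [ 0.        ,  0.        ,  0.        ,  1.        ]])}
chute [([305.6, 231.9], 0.86)]
lip [([302.4, 232.0], 0.8)]
chute_end [([300.8, 194.9], 0.81), ([282.7, 214.2], 0.41)]
key_top [([282.5, 211.9], 0.81)]
spacer_center [([302.2, 235.1], 0.63), ([297.5, 196.5], 0.41)]
nut_mid [([314.3, 281.5], 0.67)]
bearing_mid [([288.7, 178.8], 0.82)]
top {'K': array([[481.01034104,   0.        , 322.61106026],
       [  0.        , 481.01034104, 243.38519322],
       [  0.        ,   0.        ,   1.        ]]), 'dist_coeffs': array([-0.077716,  0.      ,  0.      ,  0.      ,  0.      ]), 'camera_from_world': array([[ 0.00229478, -0.99984879,  0.01723722,  0.01792614],
       [-0.98532926, -0.0052023 , -0.17058481,  0.52289259],
       [ 0.17064869, -0.01659288, -0.98519221,  1.05470084],
       [ 0.        ,  0.        ,  0.        ,  1.        ]])}
chute [([313.9, 254.4], 0.91)]
lip [([309.3, 254.7], 0.95)]
chute_end [([255.5, 240.7], 0.94)]
key_top [([256.2, 241.8], 0.66), ([273.0, 263.7], 0.62)]
spacer_center [([257.4, 242.2], 0.51), ([312.5, 256.0], 0.48)]
nut_mid [([350.2, 264.9], 0.44)]
bearing_mid [([226.2, 238.4], 0.51), ([483.7, 209.3], 0.47)]
0.8
```

View images.

View pics/scene0.png

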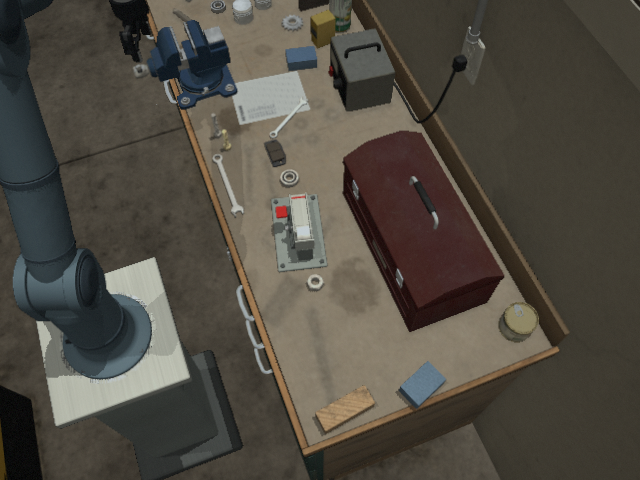

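View pics/top0.png

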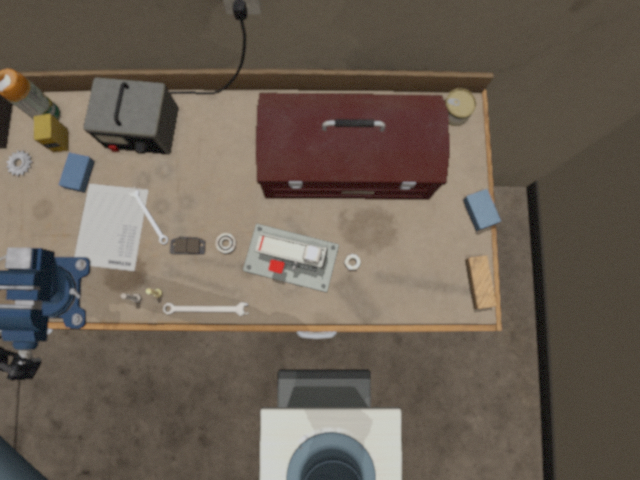

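```bash
cat > h.py <<'E'
from bench import *
import cv2, numpy as np
from scipy.optimize import least_squares
from scipy.spatial.transform import Rotation as R
PTS={"chute":(0,0,0),"lip":(.0105,0,.003),"chute_end":(.130,0,0),"key_top":(.070,.045,.020),"spacer_center":(-.002,0,.019)}
def frame(p):
    return R.from_euler('ZY',[p[2],.105]).as_matrix(), np.array([p[0],p[1],.062])
def C(p,q):
    A,o=frame(p); return A@np.asarray(q,float)+o
def proj(P,w):
    T=P["camera_from_world"]; r,_=cv2.Rodrigues(T[:3,:3])
    return cv2.projectPoints(np.atleast_2d(w).astype(float),r,T[:3,3],P["K"],P["dist_coeffs"])[0].reshape(-1,2)
def fit(obs,p0):   # obs: (params, name, uv, conf)
    def res(p): return np.concatenate([(proj(P,C(p,PTS[n]))[0]-uv)*c/P["K"][0,0]*np.linalg.norm(P["camera_from_world"][:3,:3]@C(p,PTS[n])+P["camera_from_world"][:3,3])*1e3 for P,n,uv,c in obs])
    return least_squares(res,p0,loss="soft_l1",f_scale=2.,x_scale=[.01,.01,.1])   # mm
def quat(p,flip=False):
    A,_=frame(p); y=A[:,1]*(-1 if flip else 1); z=-A[:,2]
    return R.from_matrix(np.c_[np.cross(y,z),y,z]).as_quat()
def observe(cam,names=PTS):
    read_P=camera_params(cam); im=read_camera(cam)
    o=[(read_P,n,np.array(d["at"]),d["confidence"]) for n in names for d in tip_of(cam,n)[:1]]
    return im,read_P,o
E
python3 - <<'E'
from h import *
obs=[]
S={"chute":(305.6,231.9),"lip":(302.4,232),"chute_end":(300.8,194.9),"key_top":(282.5,211.9),"spacer_center":(302.2,235.1)}
T={"chute":(313.9,254.4),"lip":(309.3,254.7),"chute_end":(255.5,240.7),"key_top":(273,263.7),"spacer_center":(312.5,256)}
for c,D in (("scene",S),("top",T)):
    P=camera_params(c); obs+=[(P,n,np.array(v),1.) for n,v in D.items()]
s=fit(obs,[.5,0,1.5]); p=s.x; print(p)
for P,n,uv,c in obs: print(n,np.round(proj(P,C(p,PTS[n]))[0]-uv,1))
np.save("p.npy",p)
q0=read_qpos()
for f in (0,1):
  for k in ([.07,.0225,.17],[.07,.0225,.04]):
    j=inverse_kinematics(C(p,k),quat(p,f)); print(f,C(p,k),None if j is None else np.round(j,2))
E
```

```text
[0.49137702 0.04251692 1.27354067]
chute [-2.3  6.1]
lip [0.6 1.6]
chute_end [-0.6 -0.5]
key_top [-0.2 -1.7]
spacer_center [ 0.9 -1.1]
chute [-1.3  1.5]
lip [-1.3 -0.4]
chute_end [ 3.  -0.7]
key_top [2.4 1. ]
spacer_center [ 0.1 -1.4]
0 [0.49547229 0.1327044  0.22372723] [-0.51  0.19  0.13  1.92  0.06  1.1   2.43]
0 [0.49148159 0.119677   0.0944432 ] [-0.44  0.35  0.08  2.03  0.08  0.83  2.43]
1 [0.49547229 0.1327044  0.22372723] [-0.9   0.2   0.57  1.94 -0.03  1.1  -0.62]
1 [0.49148159 0.119677   0.0944432 ] [-0.83  0.39  0.53  2.04 -0.15  0.82 -0.51]
```

```bash
python3 - <<'E'
from h import *
p=np.load("p.npy")
move_ptp(C(p,[.06,.0225,.22]),quat(p,1))
P=camera_params("wrist"); T=np.linalg.inv(P["camera_from_world"])
print(T[:3,3]-read_eef_pos(),T[:3,2],P["K"][0,0])
print(proj(P,[C(p,v) for v in PTS.values()]))
im,P,o=observe("wrist"); cv2.imwrite("pics/w1.png",im[:,:,::-1])
for _,n,uv,c in o: print(n,uv,c)
print(read_time_s())
E
```

```text
[0.02347887 0.08157718 0.11462871] [-0.11164591 -0.36817669 -0.92302823] 417.32818052540256
[[349.16667159 276.92715727]
 [349.67613889 266.87900267]
 [352.79778677 124.20996084]
 [295.63250118 202.83496119]
 [350.5280651  287.43688866]]
lip [347.2 267.3] 0.6
chute_end [342.5 122. ] 0.73
spacer_center [347.  283.4] 0.88
2.9333
```

View pics/w1.png

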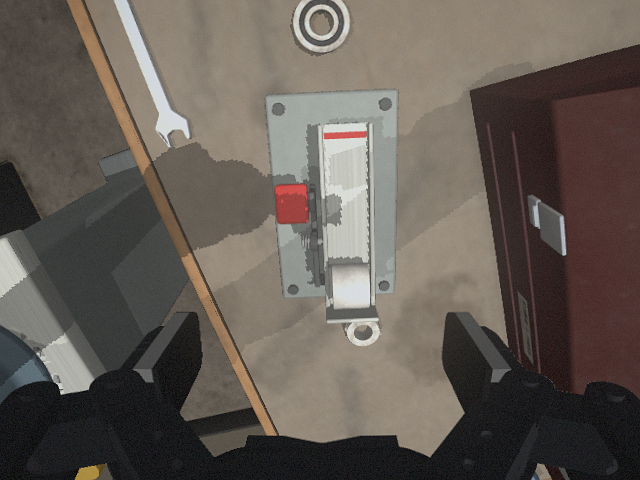

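```bash
python3 - <<'E'
from h import *
p=np.load("p.npy"); P=camera_params("wrist")
PTS["stripe"]=(.121,0,0)
im=cv2.imread("pics/w1.png").astype(int)
m=((im[:,:,2]>110)&(im[:,:,1]<60)&(im[:,:,0]<60)).astype(np.uint8)
n,l,s,c=cv2.connectedComponentsWithStats(m)
for i in range(1,n):
    if s[i,4]>100: print(s[i],c[i])
w=P
obs=[(w,"lip",np.array([347.2,267.3]),.6),(w,"chute_end",np.array([346,124.]),1),(w,"stripe",np.array([345.8,135.]),1),(w,"spacer_center",np.array([349,285.]),.8),(w,"key_top",np.array([291.5,203.]),1)]
s=fit(obs,p); q=s.x; print(p,q)
for P,n,uv,c in obs: print(n,np.round(proj(P,C(q,PTS[n]))[0]-uv,1))
np.save("p.npy",q)
PTS2=[(x,y,6.5e-3) for x in (0.03,.13) for y in (-.022,.022)]+[(x,y,.02) for x in (.054,.086) for y in (.032,.058)]
for u in proj(w,[C(q,v) for v in PTS2]): cv2.circle(im:=np.ascontiguousarray(im.astype(np.uint8)),tuple(int(round(t)) for t in u),2,(255,0,255),-1)
cv2.imwrite("pics/w1o.png",cv2.resize(im[80:330,220:440],None,fx=2.4,fy=2.4,interpolation=cv2.INTER_CUBIC))
E
```

```text
[0.49137702 0.04251692 1.27354067] [0.49013199 0.04209479 1.30143271]
lip [ 0.4 -1.2]
chute_end [ 0.  -0.7]
stripe [ 0.4 -0.2]
spacer_center [-0.2  1.6]
key_top [-0.5  0.6]
```

View pics/w1o.png

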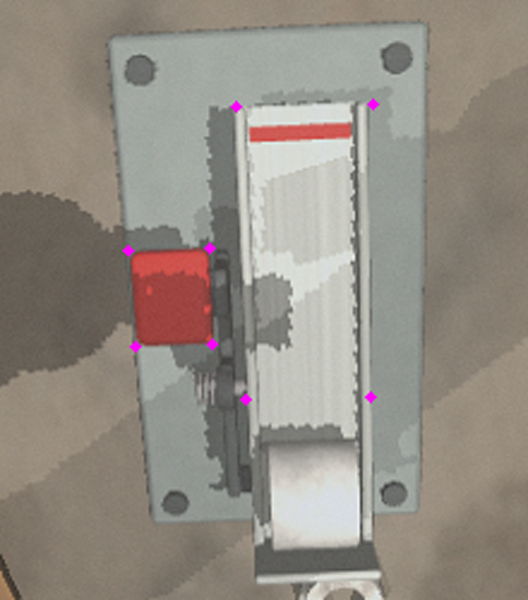

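```bash
python3 - <<'E'
from h import *
p=np.load("p.npy")
move_gripper(.031,40)
print(read_time_s(),read_ft_force(),read_finger_gap())
movel(C(p,[.068,.0225,.060]),quat(p,1),speed=.12)
im=read_camera("wrist"); cv2.imwrite("pics/w2.png",im[:,:,::-1])
print(read_time_s(),read_ft_force(),C(p,[.068,.0225,.060])-read_eef_pos(), read_finger_gap())
E
```

```text
3.5 [ 0.45633313  0.07626555 -0.47006483] 0.031097055870659505
5.0333 [ 0.62162656  0.40588654 -0.10698169] [-0.00074624 -0.00033024 -0.0007779 ] 0.03125864014669031
```

View pics/w2.png

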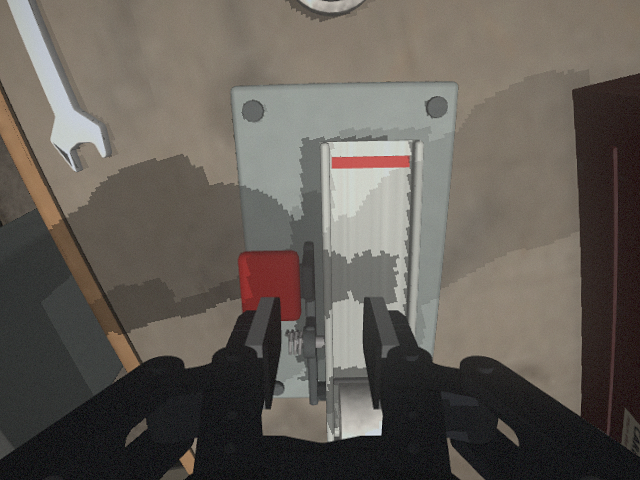

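```bash
python3 - <<'E'
from h import *
p=np.load("p.npy"); P=camera_params("wrist")
print(proj(P,[C(p,(x,y,z)) for z in (.041,.045) for x in (.079,) for y in (.038,.007)]))
print(proj(P,[C(p,v) for v in [(.054,.058,.02),(.086,.058,.02),(.086,.032,.02),(.13,-.018,0),(.13,.018,0)]]))
move_gripper(.036)
q=quat(p,1); f0=read_ft_force()
for z in np.arange(.050,.020,-.0015):
    movel(C(p,[.068,.0225,z]),q,speed=.03)
    f=frame(p)[0].T@(read_ft_force()-f0); print(round(z,4),round(read_time_s(),2),np.round(f,1),np.round((frame(p)[0].T@(read_eef_pos()-C(p,[0,0,0])))*1e3,1))
    if f[2]>2 or np.abs(f).max()>8: break
cv2.imwrite("pics/w3.png",read_camera("wrist")[:,:,::-1])
E
```

```text
[[281.27760643 291.80633279]
 [364.87448045 291.82788365]
 [280.2712687  296.2131496 ]
 [365.9728906  296.23349466]]
[[241.75941327 325.14754233]
 [237.33733787 255.88678492]
 [299.93130229 255.95973983]
 [416.29635107 144.93782703]
 [333.31077002 144.4414506 ]]
0.05 5.74 [-0.2 -0.2  0.6] [67.8 22.7 49.6]
0.0485 5.99 [ 0.1 -0.4  1.7] [68.  22.5 48.5]
0.047 6.24 [-0.7 -0.2 -0.1] [68.  22.6 46.9]
0.0455 6.49 [-0.2 -0.5  1.2] [67.9 22.6 45.4]
0.044 6.74 [-0.1 -0.3  0.7] [67.9 22.6 43.9]
0.0425 6.99 [ 0.1 -0.8  0.3] [68.  22.6 42.4]
0.041 7.24 [-0.3 -0.6  1.5] [67.9 22.6 40.9]
0.0395 7.49 [-0.8 -0.7  0.5] [67.9 22.6 39.4]
0.038 7.74 [-0.1 -0.8  1.4] [68.2 22.2 38.2]
0.0365 7.99 [0.2 0.7 4.6] [68.8 22.2 37.1]
```

View pics/w3.png

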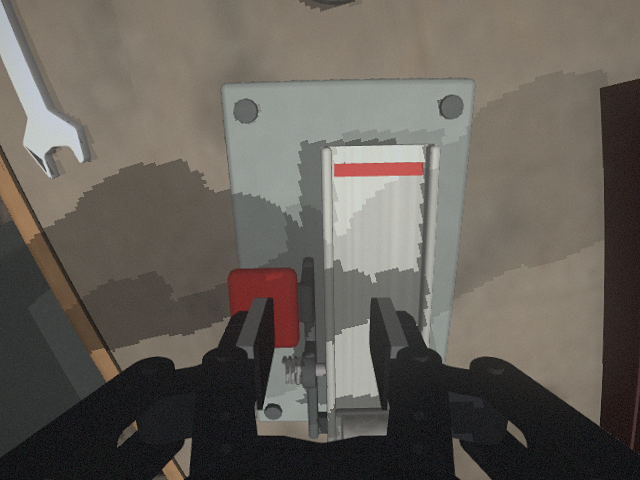

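```bash
python3 - <<'E'
from h import *
p=np.load("p.npy"); q=quat(p,1); A=frame(p)[0]; f0=np.array([.62,.4,-.1])
for z in np.arange(.0350,.0245,-.001):
    movel(C(p,[.068,.0225,z]),q,speed=.03)
    f=A.T@(read_ft_force()-f0); t=(A.T@(read_eef_pos()-C(p,[0,0,0])))*1e3
    print(round(z,4),round(read_time_s(),2),np.round(f,1),np.round(t,1))
    if f[2]>11 or t[2]<29: break
pause(.5)
im,P,o=observe("wrist",["spacer_center"]); cv2.imwrite("pics/w4.png",im[:,:,::-1]); print([(x[2],x[3]) for x in o],proj(P,C(p,[.04,0,.019])),proj(P,C(p,[-.002,0,.019])))
print(A.T@(read_ft_force()-f0))
E
```

```text
0.035 8.29 [1.5 2.  7.3] [69.6 22.2 35.7]
0.034 8.54 [2.  1.7 6. ] [70.1 22.2 34.9]
0.033 8.79 [2.4 1.8 6.8] [70.5 22.2 34. ]
0.032 9.04 [3.  2.1 7.7] [70.9 22.2 33.2]
0.031 9.29 [3.8 2.  7.4] [71.3 22.2 32.4]
0.03 9.54 [4.1 3.  8. ] [71.7 22.2 31.5]
0.029 9.79 [4.5 2.5 7.6] [72.  22.2 30.6]
0.028 10.04 [ 3.5  3.9 12.8] [72.1 22.2 30.2]
[(array([379.6, 398. ]), 0.9)] [[382.07870227 403.06174286]] [[376.67081065 484.88087951]]
[ 3.9296739   3.404214   12.82360435]
```

View pics/w4.png

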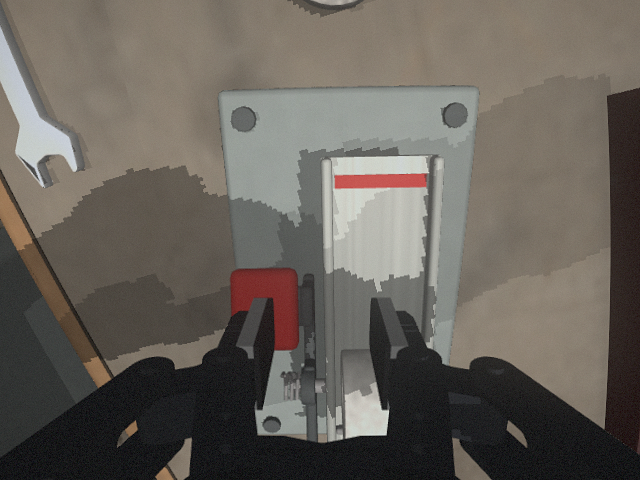

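```bash
python3 - <<'E'
from h import *
p=np.load("p.npy"); a=read_camera("wrist").astype(int); pause(.5)
im,P,o=observe("wrist",["spacer_center"]); d=np.abs(im.astype(int)-a)[340:440,335:400]
print([(x[2],x[3]) for x in o],d.mean(),d.max(),read_time_s(),read_ft_force(),read_finger_gap())
im,P,o=observe("top",["spacer_center"]); print([(x[2],x[3]) for x in o],proj(P,C(p,[.042,0,.019])),proj(P,C(p,[-.002,0,.019])))
sign_off()
E
```

```text
[(array([381.6, 399.4]), 0.81)] 2.858051282051282 26 11.2917 [-2.15334763  6.71438609 11.29961666] 0.03619901504100002
[(array([294.9, 249.1]), 0.61)] [[293.73464648 250.16241672]] [[312.77016331 255.16069362]]
the job is handed in; nothing more can be done
```

I pressed the key fully down with one finger, and the other finger, standing in the chute, trapped the spacer. I handed the job in while still holding; it reported no verdict.

- **Approach:** I found the chute's position from the fixed cameras and refined it with one wrist picture, which fitted to about 1 pixel. I then set the finger gap to 36 mm, so that one tip was over the key and the other stood mid-chute. I lowered until I felt the key, then pressed until it bottomed out at about 13 N.
- **Last checks:** The wrist and top cameras both place the spacer about 42 mm down the chute, clear of the nest and roughly mid-width. Two wrist pictures half a second apart showed no movement beyond image noise and a 1–2 pixel scatter in the network's reading. The clock read 11.3 s, and the force and finger gap were steady.
- **Not checked:** The force of the spacer on the finger cannot be measured apart from the key's push. I inferred that it leans on the finger because it has stopped on the slope at the finger. The top-camera detection was only moderately confident (0.61). I took no last look at the bystanders, but the arm stayed clear of them in the pictures.

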